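# Clamp a bottle on the orbital shaker

## Robot

A 6-joint arm with a two-finger parallel gripper is mounted at the origin on the work surface. World frame = base frame: x ahead of the robot, y to its left, z up, the work surface at z = 0. Lengths are in mm, angles in rad, forces in N, time in s.
With the tool pointing down it reaches from about 350 to 875 mm from the base axis. Payload 4.2 kg.
Tool frame: the origin (TCP) lies midway between the tips of the shut fingers; the grasp point (between the pads) lies 19 mm behind it; x points along the fingers, y is the direction in which the jaws open and shut, and the axes are right-handed (so a half turn about x gives the same grasp; the last joint's range is limited). The gripper opens to 85 mm and grips with 20 to 120 N. Pads are 22 mm wide; open, the fingers measure 114 mm over their backs; the gripper's body (76 mm by 85 mm) begins 54 mm behind the grasp point. The pads swing forward as they close: fully open they stand 13 mm farther back than shut.
Start: joints at [-0.927, 0.385, 0.008, 0, -1.194, -0.259], TCP at [234.622, -579.268, 231.312] pointing down, gripper open.
Joint ranges: [-3.14, 3.14], [-1.21, 2.06], [-1.07, 1.41], [-3.16, 2.05], [-2.99, -0.16], [-3.1, 3.1]. Speed limits (rad/s): [2.79, 2.79, 3.14, 3.14, 3.14, 3.14].

## Interface

Orientations are given as a unit quaternion [w, x, y, z].
In Python, from workcell import robot gives the robot as it stands.
- The arm moves only by the shell command python3 -m jog 'ROWS'. ROWS is JSON, a list of rows, each an object of numbers: "dx", "dy", "dz": the shift along the tool's x, y, z in cm; "ax", "ay", "az": the turn, a rotation vector about the tool's x, y, z in rad; "jaw": the finger opening in cm, from 0 to 8.54. A call has 1 to 8 rows; each row is the pose to reach, as a shift and turn from the pose commanded when the call began, along the tool's axes at that moment; what a row does not reach only later rows make up. A row lasts 1/12 s, in which the tool goes at most 41.7 mm and 7.16 degrees, less where a joint would pass 70% of its speed; a pose out of reach is approached as far as the arm can. A call with a gripper value outside its range is refused whole. The fingers move at their own pace and stop on an object; the grip force is fixed at half the most. Time passes only in rows, so rows that repeat a pose let the fingers close. It gives the time, the measured TCP pose, the force and the opening at its end, in the units of the state.
- robot.sense(): the state, without advancing time (a new reading comes with each control period).
- robot.capture(name): name is "side" or "top" or "wrist"; returns a dict with "image" (384x512x3 uint8, red, green, blue), "intrinsics" (3x3 intrinsics, pixels), "k1" (the pictures are not rectified: a ray, as slopes to the right and down, at radius r is drawn at 1 + k1 r^2 times it, then the intrinsics apply), "position" and "attitude" of the camera in the world; the wrist camera has in their place "mount" (4x4, takes a point from camera to tool coordinates, whose origin is the TCP and whose axes are the tool frame's). Camera axes: x right, y down, z forward; pixel columns grow to the right and rows downward; lengths in mm; the calibration is good to about 2 mm. A picture is of the moment at which its call begins: read the wrist's pose just before it. There is no depth.
- robot.sign_off(): hands the job in, once; it reports no verdict.
Trained networks look in the newest picture that a camera, given by its name, has taken for a name from the list of things; names that differ only in an ending like _2 or _b are one class to them, and where a whole thing is asked for, a point or a joint stands for the part that bears it (a point fixed in the world has none). Each returns a list of dicts, best first, with "score" (0 to 1); they miss things now and then, are a little off and sometimes report something else, mostly with a low value. They report only what shows in the picture. A call takes as long as a camera call. They do not tell look-alikes from the thing itself.
- robot.boxes_of(name, camera): "box" ([centre column, centre row, width, height] in pixels, round what is visible of it).
- robot.regions_of(name, camera): "region" (384x512 bool, what is visible of it) and "box" ([centre column, centre row, width, height] in pixels, round what is visible of it).
The state is a dict: "clock": time; "q": joint angles; "joint_vel": joint speeds; "joint_torque": joint torques, N m; "eef_pos": TCP position; "orientation": TCP orientation; "wrist_force": force on the tool from outside, world axes, zero at the start; "wrist_torque": the same for the moment, N m; "finger_gap": finger opening in mm.
Only numpy, scipy, OpenCV 4.12 (cv2) and the standard library are available. Lean on these libraries where they do the work, as an engineer would, in place of code of your own. Each camera call takes 0.05 s, during which the arm holds its last target. There are 200 camera calls.

## Task

Load the square bottle onto the shaker: flip the cam lever up to release the clamp bar, draw the bar back and stand the bottle on the platform at the fixed stop, halfway along it. Push the bar up until the bottle is held snugly between bar and stop, then flip the lever fully down to lock the bar. Keep the bottle upright throughout and leave the other things on the bench where they are.

Things in the scene. Friction and masses are not known exactly. Their poses are not given: they have to be found in the camera images.
- shaker: Orbital shaker, fixed: white housing 260 x 260 x 72 mm; 240 x 240 mm platform, its rubber mat 96 mm above the bench. Origin at bench level under the platform's middle; x from front (dials) to back, y left. Rails along x at y = +-108 mm (tops 12 mm above the mat) carry two bars lying along y, 18 mm thick, tops 38 mm above the mat: the bolted stop and, in front of it, the sliding clamp bar.
- stop_face (a point): Point on the fixed stop's upright rubber face, halfway along it, at mat height, 34 mm behind the shaker's origin; the face looks to the shaker's -x. Axes as the shaker's. The bottle belongs with a flat side against this face, its middle level with this point in y (within 20 mm).
- clamp_bar (a joint): Slide of the clamp bar, m, 0 to 0.085: the gap between its face and the stop's face is 20 mm + this value; it grows as the bar is drawn back to the shaker's -x. 0.041 = snug on the bottle. Released, it slides with about 2 N (6 N with the bottle before it: push firmly, 10 to 15 N, to seat it) and stays; locked, it holds 25 N. At the start it is clamped, the gap too small for the bottle.
- bar_face (a point): Point on the clamp bar's rubber face, halfway along it, at mat height; moves with the bar. Axes as the shaker's.
- bar_grip (a point): Middle of the black upright tab on the clamp bar's left end, to pinch from above and slide the bar: 18 mm thick along the shaker's x, 30 mm along y, top 12 mm above this point; from 25 mm below it down is a block 28 mm thick. The point lies 9 mm in front of the bar's face, 112 mm left of the middle, 52 mm above the mat. Axes as the shaker's.
- cam_lever (a joint): Angle of the black cam lever on the clamp bar's right end, rad: 0 = locked, lying flat, pointing out over the shaker's right side (-y); 1.6 = released, standing up and leaning a little inwards. Below about 0.9 the cam bites on the rail; turning it there takes up to 0.5 N m (7 N at the grip point). It stays where it is left.
- lever_hinge (a point): Middle of the cam lever's hinge; the hinge axis is parallel to the shaker's x. 33 mm above the mat, 108 mm right of the middle, 9 mm in front of the bar's face. Moves with the bar.
- lever_grip (a point): Point in the middle of the lever's handle, 13 mm from its end and 80 mm from the hinge axis. Seen from the hinge, in the shaker's axes, it lies at y = -80 cos(q + 0.23), z = 80 sin(q + 0.23) mm for joint value q: locked, 78 mm outwards and 18 mm up, clear of the housing. The handle is a flat bar 16 mm wide along the hinge axis, 10 mm thick.
- square_bottle: Square white plastic bottle, closed, about 0.32 kg: body 61 x 61 mm, 98 mm high, a short neck and a round blue screw cap, 45 mm in diameter, from 108 to 138 mm above the bottom. Origin: centre of its underside; x, y square to its flat sides, z up. It stands on the bench left of the shaker, in one of three places among a round bottle and a flask.
- round_bottle: Bystander, to be left alone: round white plastic bottle, 66 mm in diameter, 138 mm tall, same screw cap as the square one. Origin: centre of its underside.
- flask: Bystander, to be left alone: conical glass flask, base 84 mm in diameter, 132 mm tall with its cap. Origin: centre of its underside.
- tube_rack: Bystander, to be left alone: yellow tube rack, 88 x 130 x 45 mm (tube caps to 56 mm), some tubes in it. Origin: centre of its underside.
- tip_box: Bystander, to be left alone: pipette tip box with a clear lid, 85 x 125 x 73 mm. Origin: centre of its underside.
- beaker: Bystander, to be left alone: glass beaker, 72 mm in diameter, 90 mm tall. Origin: centre of its underside.
- pipette: Bystander, to be left alone: hand pipette lying on the bench, about 260 mm long and 36 mm high. Origin: centre of its underside.
Mind the look-alikes: they are no part of the job. What is shaped like the square_bottle but green or pink is not meant.

How it is judged:
By the outcome, as a careful person would: the job done as asked, in the order asked, and still so for the second after the job is handed in, with the robot touching nothing.
It also fails if it takes over 72 s, if anything falls off the work surface, if the arm or the gripper's body presses on something with over 40 N, if the wrist force passes 120 N, or if a joint passes its speed limit or range.

## Working session

There is one attempt and no reset: what is moved stays moved. The work goes in short steps, Python scripts to look and compute and a shell command to move; the robot and the scene stay as the last step left them, time stands still between calls to the robot, and variables do not carry over. Pictures are saved under pics/ and viewed, about 8 in all and at most 12, crops included, and the job is handed in when it is done.

```bash
mkdir -p pics
cat > h.py <<'E'
import numpy as np, cv2
from scipy.spatial.transform import Rotation as R
from workcell import robot
def Rq(q): return R.from_quat([q[1],q[2],q[3],q[0]]).as_matrix()
def cam(c,s=None):
    K=np.array(c["intrinsics"],float)
    if "mount" in c:
        M=np.array(c["mount"],float); A=Rq(s["orientation"]); return K,c["k1"],A@M[:3,:3],A@M[:3,3]+np.array(s["eef_pos"])
    a=np.array(c["attitude"],float)
    return K,c["k1"],(a if a.shape==(3,3) else Rq(a)),np.array(c["position"],float)
def proj(C,P):
    K,k,A,p=C; v=(np.atleast_2d(P)-p)@A; x=v[:,:2]/v[:,2:]
    x=x*(1+k*(x**2).sum(1,keepdims=True)); return x@K[:2,:2].T+K[:2,2]
def ray(C,uv):
    K,k,A,p=C; d=(np.atleast_2d(uv)-K[:2,2])@np.linalg.inv(K[:2,:2]).T; x=d.copy()
    for _ in range(20): x=d/(1+k*(x**2).sum(1,keepdims=True))
    return np.c_[x,np.ones(len(x))]@A.T
def onz(C,uv,z):
    r=ray(C,uv); return C[3]+r*((z-C[3][2])/r[:,2:])
def snap(n,f=None):
    s=robot.sense(); c=robot.capture(n)
    if f: cv2.imwrite(f,c["image"][:,:,::-1])
    return cam(c,s),c["image"],s
E
python3 - <<'E'
from h import *
import pickle
ims=[];D={}
for n in("top","side"):
    C,im,s=snap(n); D[n]=(C,im); ims.append(im)
    print(n,C[3],C[2][:,2],C[1],C[0][0,0])
    for t in("shaker","clamp_bar","bar_grip","cam_lever","square_bottle","round_bottle","flask","tube_rack","tip_box","beaker","pipette"):
        for b in robot.boxes_of(t,n)[:4]:
            if b["score"]>.3: print(t,round(b["score"],2),np.round(b["box"]), np.round(onz(C,b["box"][:2],60)[0]) )
pickle.dump(D,open("d.pkl","wb"))
cv2.imwrite("pics/a.png",cv2.resize(ims[0],(768,576))[:,:,::-1]);cv2.imwrite("pics/b.png",cv2.resize(ims[1],(768,576))[:,:,::-1])
print(s)
E
```

```text
top [3.56943504e+02 9.39339432e-01 1.53640246e+03] [ 0.11651166 -0.01285943 -0.99310607] -0.16524545824712833 452.2675420426876
shaker 0.57 [304. 182. 104.  83.] [ 558. -143.   60.]
clamp_bar 0.71 [194. 214.  23.  24.] [460. 220.  60.]
clamp_bar 0.57 [306. 179. 106.   8.] [ 569. -148.   60.]
bar_grip 0.74 [304. 179. 102.  10.] [ 569. -142.   60.]
square_bottle 0.92 [228. 239.  22.  24.] [378. 109.  60.]
square_bottle 0.71 [194. 216.  24.  25.] [454. 222.  60.]
square_bottle 0.61 [123. 265.  31.  21.] [296. 459.  60.]
round_bottle 0.67 [154. 186.  23.  18.] [557. 354.  60.]
flask 0.73 [194. 166.  25.  20.] [621. 222.  60.]
tube_rack 0.6 [396. 210.  41.  29.] [ 458. -449.   60.]
tip_box 0.82 [393. 174.  41.  28.] [ 581. -446.   60.]
pipette 0.87 [177. 255.  61.  47.] [327. 279.  60.]
side [ 43.39843531 734.9463103  953.79020409] [ 0.40344638 -0.59877788 -0.69187865] -0.1323201057396191 421.8103712136788
shaker 0.74 [263. 173. 110. 102.] [ 576. -112.   60.]
shaker 0.4 [268. 156.  59.  63.] [ 609. -194.   60.]
clamp_bar 0.63 [269. 157.  59.  66.] [ 605. -191.   60.]
bar_grip 0.69 [270. 1
[... 729 characters left out ...]
  30.] [310. 321.  60.]
{'clock': 0.6, 'q': array([-9.27361621e-01,  3.84659081e-01,  7.90157700e-03, -2.59465934e-05,
       -1.19398280e+00, -2.58616063e-01]), 'joint_vel': array([-0.00021927, -0.00090392,  0.00225904,  0.00076446, -0.00143422,
        0.00242923]), 'joint_torque': array([-7.38406488e-04, -3.91829610e+01,  1.88529754e+01,  4.18890417e+00,
       -3.95467823e-04,  7.21502261e-06]), 'eef_pos': array([ 234.65087918, -579.25606943,  231.33356299]), 'orientation': array([ 0.69407505, -0.1352268 ,  0.69404242,  0.13519858]), 'wrist_force': array([0.86607902, 0.34240076, 0.13270942]), 'wrist_torque': array([ 0.01267764, -0.02999959,  0.01387435]), 'finger_gap': 85.10875736756206}
```

View pics/a.png

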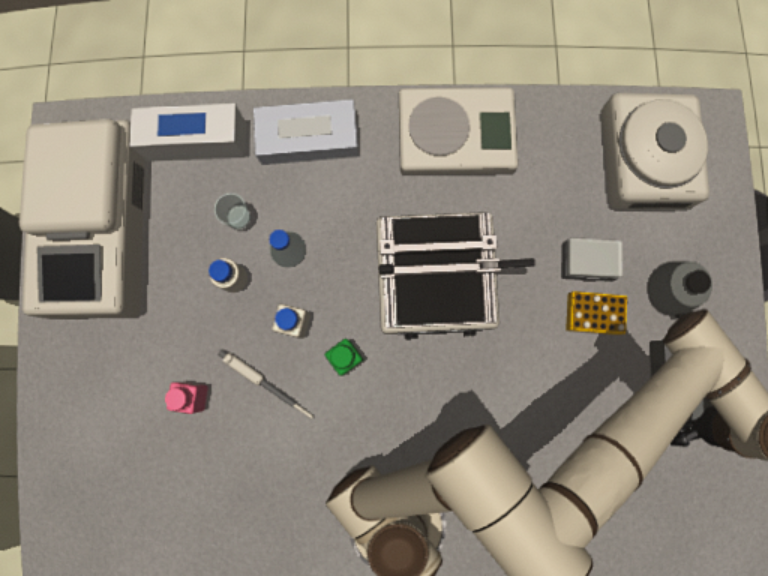

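View pics/b.png

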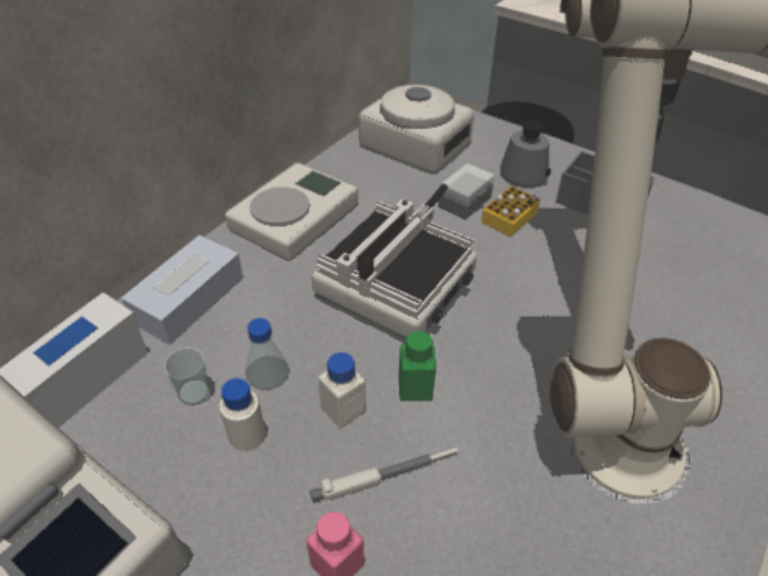

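The top view shows these candidates, in full-image pixels:
- White square bottle with blue cap, (193,213), which I choose.
- Round bottle, (148,183).
- Flask, (190,163).
- Green look-alike, (229,238).
- Pink look-alike, (122,265).

The shaker is around (292,182), and its lever points right to (355,175). Next I'll check close crops.

Run:
```python
from h import *
import pickle
D=pickle.load(open("d.pkl","rb"))
t=D["top"][1];s=D["side"][1]
a=cv2.resize(t[135:230,245:365],None,fx=4,fy=4,interpolation=3)
b=cv2.resize(t[195:235,175:215],None,fx=4,fy=4,interpolation=3)
c=cv2.resize(s[230:290,205:255],None,fx=3,fy=3,interpolation=3)
o=np.zeros((380,800,3),np.uint8);o[:,:480]=a;o[:160,485:645]=b;o[165:345,485:635]=c
cv2.imwrite("pics/c.png",o[:,:,::-1])
S=robot.capture("wrist");print(np.round(S["mount"],3),S["intrinsics"],S["k1"])
```

```text
[[ 0.00000e+00 -3.25000e-01  9.46000e-01 -1.42774e+02]
 [ 1.00000e+00 -0.00000e+00 -0.00000e+00 -5.00000e-03]
 [ 0.00000e+00  9.46000e-01  3.25000e-01 -8.47480e+01]
 [ 0.00000e+00  0.00000e+00  0.00000e+00  1.00000e+00]] [[291.27286858   0.         256.74853121]
 [  0.         291.27286858 190.56136637]
 [  0.           0.           1.        ]] 0.005831664012157265
```

View pics/c.png

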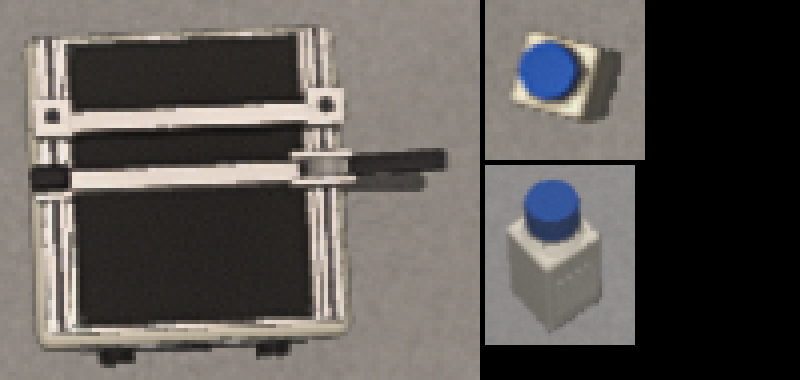

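The crop confirms the choice: a white square body with a blue cap. The bar tab is at (258,179.5), the lever tip at (356,175), and the stop bolts at (258,164) and (326.5,161).

Run:
```python
from h import *
import pickle
D=pickle.load(open("d.pkl","rb"));C=D["top"][0]
for uv,z in(((257.75,179.5),160),((356,175),150),((258,163.75),134),((326.5,161),134)): print(uv,onz(C,uv,z)[0].round(1))
T=onz(C,[(258,163.75),(326.5,161)],134);d=T[0]-T[1];yaw=np.arctan2(-d[0],d[1]);print("yaw",yaw,np.linalg.norm(d))
m=T.mean(0);c,s=np.cos(yaw),np.sin(yaw);print("origin",m[:2]-np.array([c,s])*43)
s=robot.sense();print(Rq(s["orientation"]).round(3))
```

```text
(257.75, 179.5) [555.9   9.3 160. ]
(356, 175) [ 565.2 -298.   150. ]
(258, 163.75) [609.7   7.6 134. ]
(326.5, 161) [ 614.2 -209.1  134. ]
yaw 0.020745445589212416 216.76378317100068
origin [ 568.96151369 -101.6318442 ]
[[ 0.    -0.375  0.927]
 [ 0.     0.927  0.375]
 [-1.     0.     0.   ]]
```

```bash
cat >> h.py <<'E'
import json,os
def shk(p,o=None):
    """shaker-local -> world"""
    J=json.load(open("pose.json")); c,s=np.cos(J["yaw"]),np.sin(J["yaw"])
    return np.array([J["o"][0]+c*p[0]-s*p[1],J["o"][1]+s*p[0]+c*p[1],p[2]])
def Rt(yaw=None,tilt=0):
    "tool down, tool y = -shaker x (rotated by yaw about world z); tilt about tool y"
    if yaw is None: yaw=json.load(open("pose.json"))["yaw"]
    c,s=np.cos(yaw),np.sin(yaw)
    M=np.array([[0,-c,-s],[0,-s,c],[-1,0,0]],float)
    return M@R.from_rotvec([0,tilt,0]).as_matrix()
def go(P,T=None):
    st=robot.sense(); A=Rq(st["orientation"]); T=Rt() if T is None else T
    d=A.T@(np.array(P)-st["eef_pos"])/10; a=R.from_matrix(A.T@T).as_rotvec()
    print("rows:",d.round(2),a.round(3)," dist",np.linalg.norm(d).round(1))
E
echo '{"o":[569,-101.6],"yaw":0.0207}' > pose.json
python3 - <<'E'
from h import *
P=shk([-13,-186,270]);print(P);go(P)
E
```

```text
[ 559.85271013 -287.82923264  270.        ]
rows: [-3.87 14.81 41.09] [-1.207  0.     0.   ]  dist 43.8
```

```bash
python3 -m jog '[{"dx":-4,"dy":14.8,"dz":41,"ax":-1.2},{"dx":-4,"dy":14.8,"dz":41,"ax":-1.2},{"dx":-4,"dy":14.8,"dz":41,"ax":-1.2},{"dx":-4,"dy":14.8,"dz":41,"ax":-1.2},{"dx":-4,"dy":14.8,"dz":41,"ax":-1.2},{"dx":-4,"dy":14.8,"dz":41,"ax":-1.2},{"dx":-4,"dy":14.8,"dz":41,"ax":-1.2},{"dx":-4,"dy":14.8,"dz":41,"ax":-1.2}]'
python3 - <<'E'
from h import *
go(shk([-13,-186,270]))
E
```

```text
rows: [-3.87 14.81 41.09] [-1.207  0.     0.   ]  dist 43.8schema error: expected keys dx, dy, dz, ax, ay, az, jaw
```

```bash
python3 -m jog '[{"dx":-4,"dy":14.8,"dz":41,"ax":-1.2,"ay":0,"az":0,"jaw":8.5},{"dx":-4,"dy":14.8,"dz":41,"ax":-1.2,"ay":0,"az":0,"jaw":8.5},{"dx":-4,"dy":14.8,"dz":41,"ax":-1.2,"ay":0,"az":0,"jaw":8.5},{"dx":-4,"dy":14.8,"dz":41,"ax":-1.2,"ay":0,"az":0,"jaw":8.5},{"dx":-4,"dy":14.8,"dz":41,"ax":-1.2,"ay":0,"az":0,"jaw":8.5},{"dx":-4,"dy":14.8,"dz":41,"ax":-1.2,"ay":0,"az":0,"jaw":8.5},{"dx":-4,"dy":14.8,"dz":41,"ax":-1.2,"ay":0,"az":0,"jaw":8.5},{"dx":-4,"dy":14.8,"dz":41,"ax":-1.2,"ay":0,"az":0,"jaw":8.5}]'
python3 - <<'E'
from h import *
go(shk([-13,-186,270]))
E
```

```text
clock: 1.92
eef_pos: [482.9, -356.0, 262.3]
orientation: [0.543, -0.453, 0.543, 0.453]
wrist_force: [0.6, -1.4, -0.5]
finger_gap: 85.2
rows: [-0.77 -6.35  8.08] [-0.2   -0.     0.001]  dist 10.3
```

```bash
python3 -m jog '[{"dx":-0.8,"dy":-6.3,"dz":8.1,"ax":-0.2,"ay":0,"az":0,"jaw":8.5},{"dx":-0.8,"dy":-6.3,"dz":8.1,"ax":-0.2,"ay":0,"az":0,"jaw":8.5},{"dx":-0.8,"dy":-6.3,"dz":8.1,"ax":-0.2,"ay":0,"az":0,"jaw":8.5},{"dx":-0.8,"dy":-6.3,"dz":8.1,"ax":-0.2,"ay":0,"az":0,"jaw":8.5},{"dx":-0.8,"dy":-6.3,"dz":8.1,"ax":-0.2,"ay":0,"az":0,"jaw":8.5}]'
python3 - <<'E'
from h import *
go(shk([-13,-186,270]))
C,im,s=snap("wrist")
J=json.load(open("pose.json"))
np.save("w.npy",im)
o=im[:,:,::-1].copy()
bar=-13
pts=dict(tab=[bar,112,160],lg=[bar,-186,147+5],b1=[43,108,134],b2=[43,-108,134],h=[bar,-108,129],c1=[-120,-120,96],c2=[120,-120,96])
for k,p in pts.items():
    u=proj(C,shk(p))[0];print(k,u.round(1));cv2.drawMarker(o,tuple(int(round(v)) for v in u),(0,0,255),0,8)
cv2.imwrite("pics/d.png",cv2.resize(o,(800,600)))
E
```

```text
clock: 2.33
eef_pos: [559.3, -288.6, 269.4]
orientation: [0.496, -0.504, 0.496, 0.504]
wrist_force: [-0.4, -1.0, -0.5]
finger_gap: 85.1
rows: [-0.06 -0.06  0.08] [-0.005  0.    -0.001]  dist 0.1
tab [256.8 415.7]
lg [255.3 186. ]
b1 [214.5 393. ]
b2 [204.2 249.4]
h [255.8 246.7]
c1 [345.3 223.4]
c2 [144.5 224.5]
```

View pics/d.png

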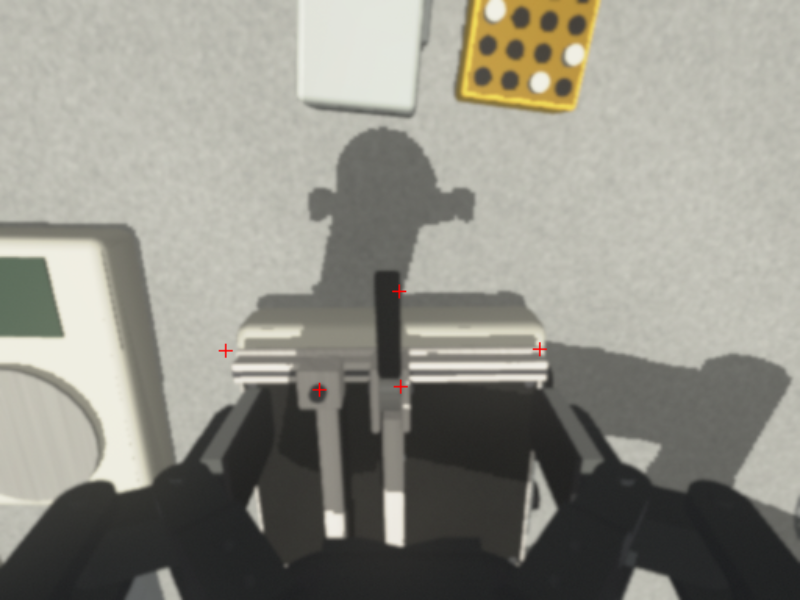

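The wrist view shows the lever at (248,172..240), the stop block bolt at (203,251) and the bars running down at columns ~213 and ~252. The stop's bolt isn't centred on its bar, so I'll fit to the bar edges instead.

Run:
```python
from h import *
im=np.load("w.npy").mean(2)
for r in (175,185,195,205,275,295,310,325,335): print(r,list(im[r,196:268:1].astype(int)))
for r in (232,238,242): print(r,list(im[r,140:160].astype(int)),list(im[r,340:358].astype(int)))
```

```text
175 [np.int64(187), np.int64(185), np.int64(184), np.int64(185), np.int64(188), np.int64(190), np.int64(193), np.int64(192), np.int64(177), np.int64(147), np.int64(118), np.int64(106), np.int64(104), np.int64(104), np.int64(105), np.int64(103), np.int64(104), np.int64(103), np.int64(103), np.int64(103), np.int64(104), np.int64(103), np.int64(102), np.int64(103), np.int64(103), np.int64(103), np.int64(103), np.int64(102), np.int64(102), np.int64(101), np.int64(101), np.int64(102), np.int64(101), np.int64(101), np.int64(102), np.int64(101), np.int64(102), np.int64(101), np.int64(102), np.int64(104), np.int64(104), np.int64(103), np.int64(97), np.int64(81), np.int64(60), np.int64(47), np.int64(43), np.int64(43), np.int64(43), np.int64(42), np.int64(42), np.int64(43), np.int64(42), np.int64(42), np.int64(43), np.int64(43), np.int64(44), np.int64(44), np.int64(49), np.int64(65), np.int64(85), np.int64(95), np.int64(98), np.int64(103), np.int64(125), np.int64(157), np.int64(179), np.int64(185), np.int64(186), np.int64(186), np.int64(184), np.int64(184)]
185 [np.int64(182), np.int64(180), n
[... 9385 characters left out ...]
p.int64(101), np.int64(82), np.int64(63), np.int64(62), np.int64(79), np.int64(95), np.int64(103), np.int64(105), np.int64(104)]
242 [np.int64(187), np.int64(188), np.int64(189), np.int64(189), np.int64(187), np.int64(187), np.int64(186), np.int64(185), np.int64(184), np.int64(191), np.int64(206), np.int64(215), np.int64(217), np.int64(219), np.int64(223), np.int64(225), np.int64(226), np.int64(225), np.int64(226), np.int64(226)] [np.int64(225), np.int64(225), np.int64(224), np.int64(225), np.int64(227), np.int64(228), np.int64(227), np.int64(224), np.int64(211), np.int64(165), np.int64(104), np.int64(62), np.int64(53), np.int64(67), np.int64(88), np.int64(101), np.int64(104), np.int64(104)]
```

Run:
```python
from h import *
C,im,s=snap("wrist")
def f(n,l,z):
    P=onz(C,l,z);print(n,P[:,:2].round(1).tolist());return P
a=f("stop face",[(216.6,275),(218,295),(219,310),(219.8,325),(220.5,335)],134)
a2=f("stop back",[(202.9,275),(204.3,295),(206,310),(207,325),(207.6,335)],134)
b=f("bar face",[(244.5,295),(245.1,310),(245.2,325),(245.8,335)],134)
b2=f("bar front",[(258.6,295),(258.4,310),(258.4,325),(258.5,335)],134)
l=f("lever",[(247.4,175),(247.4,185),(247.7,195),(248,205)],150)
r=f("rail ends",[(149.5,242),(349.6,242)],108)
for P in(a,a2,b,b2,l):print(np.polyfit(P[:,1],P[:,0],1))
```

```text
stop face [[601.1, -177.1], [600.3, -150.0], [599.7, -128.7], [599.4, -106.6], [598.9, -91.3]]
stop back [[616.4, -176.9], [616.1, -149.8], [615.0, -128.6], [614.7, -106.4], [614.6, -91.2]]
bar face [[569.8, -150.4], [569.0, -129.1], [568.9, -107.0], [568.1, -91.7]]
bar front [[553.5, -150.6], [553.4, -129.3], [553.0, -107.2], [552.7, -91.9]]
lever [[566.6, -298.7], [566.5, -288.9], [566.2, -278.8], [565.9, -268.5]]
rail ends [[682.3, -203.3], [447.1, -206.4]]
[-2.45264044e-02  5.96665071e+02]
[-2.35467737e-02  6.12282776e+02]
[-2.50201271e-02  5.65965451e+02]
[-1.42852064e-02  5.51447761e+02]
[-2.41113982e-02  5.59435418e+02]
```

```bash
echo '{"o":[563,-101.5],"yaw":0.0237}' > pose.json
python3 - <<'E'
from h import *
print(shk([-1.3,-186,128]));go(shk([-1.3,-186,128]))
E
```

```text
[ 566.10815242 -287.47857239  128.        ]
rows: [14.16 -0.82  0.24] [-0.01   0.    -0.001]  dist 14.2
```

```bash
python3 -m jog '[{"dx":5,"dy":-0.8,"dz":0.2,"ax":-0.01,"ay":0,"az":0,"jaw":4.5},{"dx":10,"dy":-0.8,"dz":0.2,"ax":-0.01,"ay":0,"az":0,"jaw":4.5},{"dx":14.2,"dy":-0.8,"dz":0.2,"ax":-0.01,"ay":0,"az":0,"jaw":4.5},{"dx":14.2,"dy":-0.8,"dz":0.2,"ax":-0.01,"ay":0,"az":0,"jaw":4.5},{"dx":14.2,"dy":-0.8,"dz":0.2,"ax":-0.01,"ay":0,"az":0,"jaw":3},{"dx":14.2,"dy":-0.8,"dz":0.2,"ax":-0.01,"ay":0,"az":0,"jaw":1.5},{"dx":14.2,"dy":-0.8,"dz":0.2,"ax":-0.01,"ay":0,"az":0,"jaw":0.8},{"dx":14.2,"dy":-0.8,"dz":0.2,"ax":-0.01,"ay":0,"az":0,"jaw":0.8}]'; python3 -m jog '[{"dx":0,"dy":0,"dz":0,"ax":0,"ay":0,"az":0,"jaw":0.8},{"dx":0,"dy":0,"dz":0,"ax":0,"ay":0,"az":0,"jaw":0.8}]'
python3 - <<'E'
from h import *
C,im,s=snap("wrist"); print(s["wrist_torque"])
cv2.imwrite("pics/e.png",im[:,:,::-1])
E
```

```text
clock: 3.1
eef_pos: [567.6, -288.6, 130.0]
orientation: [-0.494, 0.507, -0.493, -0.505]
wrist_force: [1.5, -1.9, -2.8]
finger_gap: 14.8
clock: 3.27
eef_pos: [567.6, -288.7, 129.9]
orientation: [-0.494, 0.508, -0.494, -0.505]
wrist_force: [0.4, -3.8, 0.8]
finger_gap: 14.9
[-1.2005729  -0.14202537  0.09844431]
```

View pics/e.png

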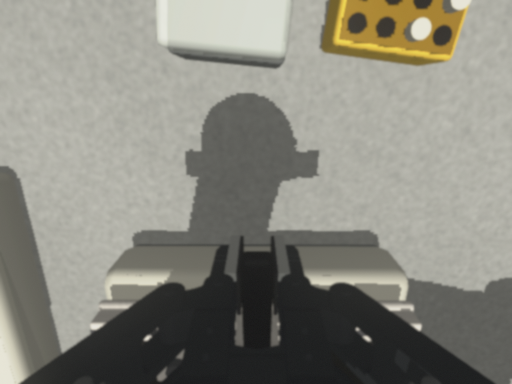

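The lever is between the pads (gap 14.9). I'll swing it up along the arc.

```bash
python3 -m jog '[{"dx":-0.97,"dy":0,"dz":0.3,"ax":0,"ay":0,"az":0,"jaw":0.8},{"dx":-1.9,"dy":0,"dz":0.74,"ax":0,"ay":0,"az":0,"jaw":0.8},{"dx":-2.75,"dy":0,"dz":1.27,"ax":0,"ay":0,"az":0,"jaw":0.8},{"dx":-3.54,"dy":0,"dz":1.92,"ax":0,"ay":0,"az":0,"jaw":0.8},{"dx":-4.24,"dy":0,"dz":2.66,"ax":0,"ay":0,"az":0,"jaw":0.8},{"dx":-4.84,"dy":0,"dz":3.47,"ax":0,"ay":0,"az":0,"jaw":0.8},{"dx":-4.84,"dy":0,"dz":3.47,"ax":0,"ay":0,"az":0,"jaw":0.8}]'
```

```text
clock: 3.9
eef_pos: [565.6, -252.2, 176.6]
orientation: [-0.494, 0.506, -0.494, -0.506]
wrist_force: [0.5, -1.8, -3.0]
finger_gap: 14.4
```

```bash
python3 -m jog '[{"dx":-0.48,"dy":0,"dz":0.9,"ax":0,"ay":0,"az":0,"jaw":0.8},{"dx":-0.87,"dy":0,"dz":1.83,"ax":0,"ay":0,"az":0,"jaw":0.8},{"dx":-1.12,"dy":0,"dz":2.8,"ax":0,"ay":0,"az":0,"jaw":0.8},{"dx":-1.26,"dy":0,"dz":3.81,"ax":0,"ay":0,"az":0,"jaw":0.8},{"dx":-1.27,"dy":0,"dz":4.6,"ax":0,"ay":0,"az":0,"jaw":0.8},{"dx":-1.21,"dy":0,"dz":5.42,"ax":0,"ay":0,"az":0,"jaw":0.8},{"dx":-1.01,"dy":0,"dz":6.46,"ax":0,"ay":0,"az":0,"jaw":0.8},{"dx":-1.01,"dy":0,"dz":6.46,"ax":0,"ay":0,"az":0,"jaw":0.8}]'
```

```text
clock: 4.57
eef_pos: [564.0, -188.7, 187.3]
orientation: [-0.493, 0.507, -0.494, -0.506]
wrist_force: [-0.6, -5.0, 0.6]
finger_gap: 14.3
```

```bash
python3 -m jog '[{"dx":0,"dy":0,"dz":0,"ax":0,"ay":0,"az":0,"jaw":3},{"dx":0,"dy":0,"dz":0,"ax":0,"ay":0,"az":0,"jaw":5},{"dx":-3,"dy":0,"dz":0,"ax":0,"ay":0,"az":0,"jaw":5},{"dx":-6,"dy":0,"dz":0,"ax":0,"ay":0,"az":0,"jaw":5},{"dx":-6,"dy":0,"dz":0,"ax":0,"ay":0,"az":0,"jaw":5}]'
python3 - <<'E'
from h import *
go(shk([-1.3,112,240]));go(shk([-1.3,112,131]))
E
```

```text
clock: 4.98
eef_pos: [567.4, -189.0, 253.2]
orientation: [-0.496, 0.51, -0.491, -0.503]
wrist_force: [1.2, -0.2, 1.2]
finger_gap: 50.1
rows: [ 1.26  0.36 19.96] [ 0.001 -0.003  0.012]  dist 20.0
rows: [12.16  0.49 19.99] [ 0.001 -0.003  0.012]  dist 23.4
```

```bash
python3 -m jog '[{"dx":0.5,"dy":0.4,"dz":20,"ax":0,"ay":0,"az":0,"jaw":5},{"dx":0.5,"dy":0.4,"dz":20,"ax":0,"ay":0,"az":0,"jaw":5},{"dx":0.5,"dy":0.4,"dz":20,"ax":0,"ay":0,"az":0,"jaw":5},{"dx":0.5,"dy":0.4,"dz":20,"ax":0,"ay":0,"az":0,"jaw":5},{"dx":0.5,"dy":0.4,"dz":20,"ax":0,"ay":0,"az":0,"jaw":5},{"dx":0.5,"dy":0.4,"dz":20,"ax":0,"ay":0,"az":0,"jaw":5}]'
python3 - <<'E'
from h import *
C,im,s=snap("wrist");o=im[:,:,::-1].copy()
for p in([-1.3,112,160],[34,112,134]):
    u=proj(C,shk(p))[0];cv2.drawMarker(o,tuple(int(round(v)) for v in u),(0,0,255),0,8)
cv2.imwrite("pics/f.png",o);go(shk([-1.3,112,131]))
E
```

```text
clock: 5.48
eef_pos: [555.2, 16.7, 241.3]
orientation: [0.493, -0.507, 0.492, 0.508]
wrist_force: [-0.4, -0.1, -0.5]
finger_gap: 50.0
rows: [11.04 -0.36 -0.46] [0.005 0.002 0.   ]  dist 11.1
```

View pics/f.png

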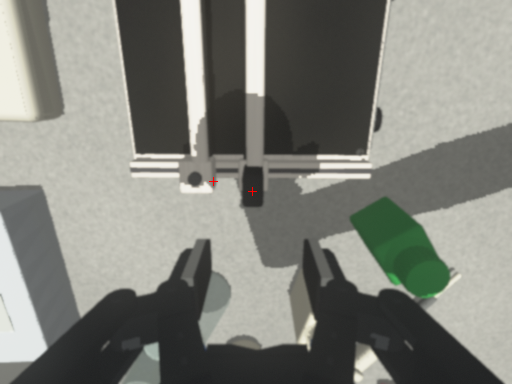

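The tab shows at (252,186), right on the predicted marker. I'll descend and pinch.

```bash
python3 -m jog '[{"dx":4,"dy":-0.35,"dz":-0.4,"ax":0,"ay":0,"az":0,"jaw":5},{"dx":8,"dy":-0.35,"dz":-0.4,"ax":0,"ay":0,"az":0,"jaw":5},{"dx":10.9,"dy":-0.35,"dz":-0.4,"ax":0,"ay":0,"az":0,"jaw":5},{"dx":10.9,"dy":-0.35,"dz":-0.4,"ax":0,"ay":0,"az":0,"jaw":5},{"dx":10.9,"dy":-0.35,"dz":-0.4,"ax":0,"ay":0,"az":0,"jaw":1},{"dx":10.9,"dy":-0.35,"dz":-0.4,"ax":0,"ay":0,"az":0,"jaw":1},{"dx":10.9,"dy":-0.35,"dz":-0.4,"ax":0,"ay":0,"az":0,"jaw":1},{"dx":10.9,"dy":-0.35,"dz":-0.4,"ax":0,"ay":0,"az":0,"jaw":1}]'
```

```text
clock: 6.2
eef_pos: [560.6, 7.6, 135.0]
orientation: [-0.495, 0.507, -0.493, -0.505]
wrist_force: [-0.1, -1.0, 3.4]
finger_gap: 17.1
```

```bash
python3 -m jog '[{"dx":0,"dy":0.8,"dz":0,"ax":0,"ay":0,"az":0,"jaw":1},{"dx":0,"dy":1.8,"dz":0,"ax":0,"ay":0,"az":0,"jaw":1},{"dx":0,"dy":2.8,"dz":0,"ax":0,"ay":0,"az":0,"jaw":1},{"dx":0,"dy":3.8,"dz":0,"ax":0,"ay":0,"az":0,"jaw":1},{"dx":0,"dy":4.8,"dz":0,"ax":0,"ay":0,"az":0,"jaw":1},{"dx":0,"dy":5.8,"dz":0,"ax":0,"ay":0,"az":0,"jaw":1},{"dx":0,"dy":6.5,"dz":0,"ax":0,"ay":0,"az":0,"jaw":1},{"dx":0,"dy":6.5,"dz":0,"ax":0,"ay":0,"az":0,"jaw":1}]'
```

```text
clock: 6.87
eef_pos: [493.7, 6.0, 134.9]
orientation: [-0.495, 0.507, -0.493, -0.505]
wrist_force: [-1.9, -0.8, 9.8]
finger_gap: 17.1
```

```bash
python3 -m jog '[{"dx":0,"dy":0,"dz":0,"ax":0,"ay":0,"az":0,"jaw":4},{"dx":0,"dy":0,"dz":0,"ax":0,"ay":0,"az":0,"jaw":5},{"dx":-4,"dy":0,"dz":0,"ax":0,"ay":0,"az":0,"jaw":6},{"dx":-8,"dy":0,"dz":0,"ax":0,"ay":0,"az":0,"jaw":8},{"dx":-12,"dy":2,"dz":3,"ax":0,"ay":0,"az":0,"jaw":8.5},{"dx":-14,"dy":3.8,"dz":7,"ax":0,"ay":0,"az":0,"jaw":8.5},{"dx":-14,"dy":3.8,"dz":11,"ax":0,"ay":0,"az":0,"jaw":8.5},{"dx":-14,"dy":3.8,"dz":15,"ax":0,"ay":0,"az":0,"jaw":8.5}]'
python3 -m jog '[{"dx":0,"dy":0,"dz":4,"ax":0,"ay":0,"az":0,"jaw":8.5},{"dx":0,"dy":0,"dz":8,"ax":0,"ay":0,"az":0,"jaw":8.5},{"dx":0,"dy":0,"dz":8.6,"ax":0,"ay":0,"az":0,"jaw":8.5},{"dx":0,"dy":0,"dz":8.6,"ax":0,"ay":0,"az":0,"jaw":8.5}]'
python3 - <<'E'
from h import *
C,im,s=snap("wrist");cv2.imwrite("pics/g.png",im[:,:,::-1]);np.save("g.npy",im)
for b in robot.boxes_of("square_bottle","wrist")[:3]:print(b, onz(C,b["box"][:2],100))
E
```

```text
clock: 7.53
eef_pos: [452.3, 144.8, 274.6]
orientation: [-0.496, 0.506, -0.492, -0.505]
wrist_force: [2.1, -0.7, -0.3]
finger_gap: 84.9
clock: 7.87
eef_pos: [450.3, 231.8, 271.0]
orientation: [0.493, -0.507, 0.493, 0.507]
wrist_force: [0.8, 0.6, -0.0]
finger_gap: 84.8
{'box': [248.6, 156.3, 64.9, 70.4], 'score': 0.89} [[458.65918994 216.06924974 100.        ]]
{'box': [336.4, 305.4, 35.2, 73.5], 'score': 0.57} [[339.30469464 412.80489025 100.        ]]
```

View pics/g.png

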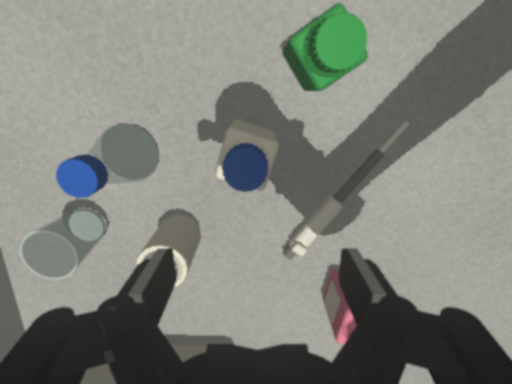

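The cap is at (245,167) and the body's lower edge runs (236,122) to (278,132). I'll fit a bottle model to the region.

```bash
cat > fit.py <<'E'
from h import *
from scipy.optimize import minimize
C,im,s=snap("wrist"); r=robot.regions_of("square_bottle","wrist")[0]; m=r["region"]; print(r["score"],m.sum())
hsv=cv2.cvtColor(im,cv2.COLOR_RGB2HSV); bl=cv2.inRange(hsv,(105,120,40),(130,255,255)); 
n,l,st,ce=cv2.connectedComponentsWithStats(bl); 
k=[i for i in range(1,n) if st[i,4]>300]
for i in k: print("blue",ce[i].round(1),st[i],onz(C,ce[i],134)[0].round(1))
th=np.linspace(0,2*np.pi,24,endpoint=False)
def hull(p):
    c,q=np.cos(p[2]),np.sin(p[2]);S=4;msk=np.zeros((384*S//1,512*S//1),np.uint8) if 0 else np.zeros((384,512),np.uint8)
    b=np.array([[x,y] for x in(-30.5,30.5) for y in(-30.5,30.5)])@np.array([[c,q],[-q,c]])+p[:2]
    B=np.vstack([np.c_[b,np.full(4,z)] for z in(0,98)])
    cc=np.c_[22.5*np.cos(th)+p[0],22.5*np.sin(th)+p[1]]; K=np.vstack([np.c_[cc,np.full(24,z)] for z in(108,138)])
    for P in(B,K): cv2.fillConvexPoly(msk,(cv2.convexHull(proj(C,P).astype(np.float32))*16).round().astype(np.int32),1,shift=4)
    return msk>0
f=lambda p:1-(hull(p)&m).sum()/(hull(p)|m).sum()
best=min((minimize(f,[458,216,y],method="Nelder-Mead",options=dict(initial_simplex=[[458,216,y],[465,216,y],[458,223,y],[458,216,y+.2]])) for y in(-.6,-.3,0,.3,.6)),key=lambda o:o.fun)
print(best.x,best.fun)
E
python3 fit.py
```

```text
0.83 1260
blue [245.3 169.6] [ 224  147   43   45 1490] [461.2 219.6 134. ]
blue [ 81.2 178.8] [  58  160   48   41 1474] [625. 233. 134.]
[458.  216.   -0.6] 1.0
```

```bash
sed -i 's/^C,im,s=snap.*/C,im,s=snap("wrist"); L=robot.regions_of("square_bottle","wrist"); r=max(L,key=lambda r:r["region"][100:210,200:295].sum()); m=r["region"]; print(r["score"],r["box"],m.sum())/' fit.py; python3 fit.py
```

```text
0.74 [247.9, 159.9, 64.5, 72.6] 3399
blue [245.6 170.4] [ 225  148   42   45 1493] [461.3 219.7 134. ]
blue [ 82.2 179.7] [  59  160   48   42 1479] [624.8 232.9 134. ]
[462.10800984 221.16346661   1.2933823 ] 0.06776406035665294
```

Run:
```python
from h import *
go([461.8,220.7,102],Rt(-0.25))
```

```text
rows: [16.99 -1.06 -0.78] [ 0.272  0.    -0.   ]  dist 17.0
```

```bash
python3 -m jog '[{"dx":2,"dy":-1.1,"dz":-0.8,"ax":0.12,"ay":0,"az":0,"jaw":7.5},{"dx":5,"dy":-1.1,"dz":-0.8,"ax":0.24,"ay":0,"az":0,"jaw":7.5},{"dx":8.5,"dy":-1.1,"dz":-0.8,"ax":0.27,"ay":0,"az":0,"jaw":7.5},{"dx":12,"dy":-1.1,"dz":-0.8,"ax":0.27,"ay":0,"az":0,"jaw":7.5},{"dx":15,"dy":-1.1,"dz":-0.8,"ax":0.27,"ay":0,"az":0,"jaw":7.5},{"dx":17,"dy":-1.1,"dz":-0.8,"ax":0.27,"ay":0,"az":0,"jaw":7.5},{"dx":17,"dy":-1.1,"dz":-0.8,"ax":0.27,"ay":0,"az":0,"jaw":7.5}]'
python3 -m jog '[{"dx":0,"dy":0,"dz":0,"ax":0,"ay":0,"az":0,"jaw":6},{"dx":0,"dy":0,"dz":0,"ax":0,"ay":0,"az":0,"jaw":5},{"dx":0,"dy":0,"dz":0,"ax":0,"ay":0,"az":0,"jaw":4},{"dx":0,"dy":0,"dz":0,"ax":0,"ay":0,"az":0,"jaw":3.5},{"dx":0,"dy":0,"dz":0,"ax":0,"ay":0,"az":0,"jaw":3.5}]'
```

```text
clock: 8.75
eef_pos: [459.8, 218.7, 97.7]
orientation: [0.555, -0.434, 0.562, 0.434]
wrist_force: [0.2, -1.5, 0.1]
finger_gap: 74.9
clock: 9.17
eef_pos: [463.4, 222.6, 104.0]
orientation: [0.559, -0.435, 0.556, 0.435]
wrist_force: [-1.6, 0.3, 6.2]
finger_gap: 43.6
```

```bash
python3 -m jog '[{"dx":-1,"dy":0,"dz":0,"ax":0,"ay":0,"az":0,"jaw":3.5},{"dx":-4,"dy":0,"dz":0,"ax":0,"ay":0,"az":0,"jaw":3.5},{"dx":-8,"dy":0,"dz":0,"ax":0,"ay":0,"az":0,"jaw":3.5},{"dx":-12,"dy":0,"dz":0,"ax":0,"ay":0,"az":0,"jaw":3.5},{"dx":-16,"dy":0,"dz":0,"ax":0,"ay":0,"az":0,"jaw":3.5},{"dx":-19,"dy":0,"dz":0,"ax":0,"ay":0,"az":0,"jaw":3.5},{"dx":-20,"dy":0,"dz":0,"ax":0,"ay":0,"az":0,"jaw":3.5},{"dx":-20,"dy":0,"dz":0,"ax":0,"ay":0,"az":0,"jaw":3.5}]'
python3 - <<'E'
from h import *
print(shk([0,0,300]));go(shk([0,0,300]))
E
```

```text
clock: 9.83
eef_pos: [462.6, 222.4, 304.6]
orientation: [0.56, -0.435, 0.555, 0.435]
wrist_force: [0.0, -0.4, -3.7]
finger_gap: 43.6
[ 563.  -101.5  300. ]
rows: [  0.36 -17.62 -28.97] [-0.27   0.005  0.004]  dist 33.9
```

```bash
python3 -m jog '[{"dx":0,"dy":-2,"dz":-3,"ax":-0.05,"ay":0,"az":0,"jaw":3.5},{"dx":0,"dy":-4,"dz":-6,"ax":-0.1,"ay":0,"az":0,"jaw":3.5},{"dx":0,"dy":-6,"dz":-9.5,"ax":-0.14,"ay":0,"az":0,"jaw":3.5},{"dx":0,"dy":-8,"dz":-13,"ax":-0.17,"ay":0,"az":0,"jaw":3.5},{"dx":0,"dy":-10,"dz":-16.5,"ax":-0.2,"ay":0,"az":0,"jaw":3.5},{"dx":0,"dy":-12,"dz":-20,"ax":-0.23,"ay":0,"az":0,"jaw":3.5},{"dx":0,"dy":-14,"dz":-23.3,"ax":-0.27,"ay":0,"az":0,"jaw":3.5},{"dx":0,"dy":-16,"dz":-26.3,"ax":-0.27,"ay":0,"az":0,"jaw":3.5}]'
python3 - <<'E'
from h import *
go(shk([0,0,300]))
E
```

```text
clock: 10.5
eef_pos: [551.7, -74.2, 298.2]
orientation: [0.492, -0.504, 0.495, 0.508]
wrist_force: [1.7, 1.1, -3.2]
finger_gap: 43.6
rows: [-0.19 -1.07 -2.76] [ 0.001  0.001 -0.007]  dist 3.0
```

```bash
python3 -m jog '[{"dx":0,"dy":-1.1,"dz":-2.8,"ax":0,"ay":0,"az":0,"jaw":3.5},{"dx":4,"dy":-1.1,"dz":-2.8,"ax":0,"ay":0,"az":0,"jaw":3.5},{"dx":6,"dy":-1.1,"dz":-2.8,"ax":0,"ay":0,"az":0,"jaw":3.5},{"dx":6,"dy":-1.1,"dz":-2.8,"ax":0,"ay":0,"az":0,"jaw":3.5}]'
python3 - <<'E'
from h import *
C,im,s=snap("wrist");cw=im
D,im2,_=snap("side");D3,im3,_=snap("top")
o=np.zeros((384,800,3),np.uint8);o[:,:400]=im[:,56:456];o[:,400:800]=cv2.resize(im2[80:208,200:333],(400,384),interpolation=3)
cv2.imwrite("pics/h.png",o[:,:,::-1]);go(shk([0,0,300]))
E
```

```text
clock: 10.83
eef_pos: [559.5, -100.2, 232.4]
orientation: [0.491, -0.5, 0.499, 0.51]
wrist_force: [-1.0, -0.7, -4.8]
finger_gap: 43.4
rows: [-5.84  0.22 -0.16] [ 0.001 -0.001 -0.001]  dist 5.9
```

View pics/h.png

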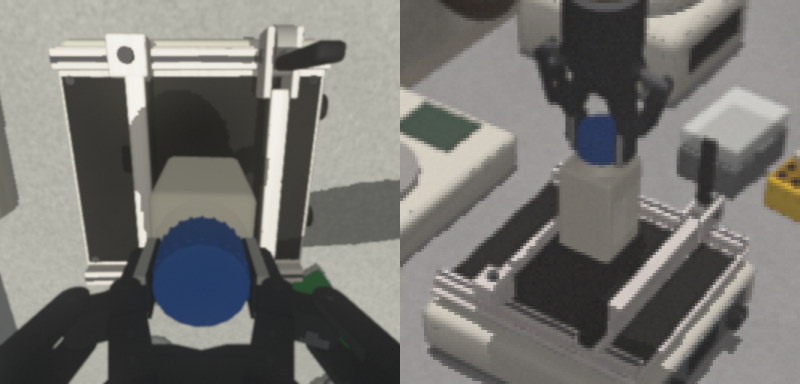

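Bottle is square to the bars, between stop (left) and drawn-back bar (right), lever upright. Lowering gently.

```bash
python3 -m jog '[{"dx":1,"dy":0.1,"dz":-0.15,"ax":0,"ay":0,"az":0,"jaw":3.5},{"dx":2.2,"dy":0.1,"dz":-0.15,"ax":0,"ay":0,"az":0,"jaw":3.5},{"dx":3.2,"dy":0.1,"dz":-0.15,"ax":0,"ay":0,"az":0,"jaw":3.5},{"dx":3.8,"dy":0.1,"dz":-0.15,"ax":0,"ay":0,"az":0,"jaw":3.5},{"dx":3.9,"dy":0.1,"dz":-0.15,"ax":0,"ay":0,"az":0,"jaw":3.5},{"dx":3.9,"dy":0.1,"dz":-0.15,"ax":0,"ay":0,"az":0,"jaw":3.5},{"dx":3.9,"dy":0.1,"dz":-0.15,"ax":0,"ay":0,"az":0,"jaw":3.5}]'
python3 -m jog '[{"dx":0.1,"dy":-0.1,"dz":0,"ax":0,"ay":0,"az":0,"jaw":3.5},{"dx":0.1,"dy":-0.2,"dz":0,"ax":0,"ay":0,"az":0,"jaw":3.5},{"dx":0.1,"dy":-0.3,"dz":0,"ax":0,"ay":0,"az":0,"jaw":3.5},{"dx":0.1,"dy":-0.3,"dz":0,"ax":0,"ay":0,"az":0,"jaw":3.5}]'
python3 -c "
from h import *
go(shk([0,0,198]));print(robot.sense()['wrist_force'])"
```

```text
clock: 11.57
eef_pos: [564.5, -101.5, 203.5]
orientation: [-0.494, 0.506, -0.494, -0.506]
wrist_force: [-0.7, -0.0, -4.3]
finger_gap: 43.6
clock: 11.9
eef_pos: [567.4, -101.4, 202.1]
orientation: [-0.494, 0.506, -0.494, -0.506]
wrist_force: [-0.7, 1.0, -3.4]
finger_gap: 44.0
rows: [0.41 0.44 0.  ] [ 0.    -0.     0.001]  dist 0.6
[-0.65240083  1.03812551 -3.4461999 ]
```

```bash
python3 -m jog '[{"dx":0.1,"dy":-0.05,"dz":0,"ax":0,"ay":0,"az":0,"jaw":3.5},{"dx":0.2,"dy":-0.1,"dz":0,"ax":0,"ay":0,"az":0,"jaw":3.5},{"dx":0.25,"dy":-0.15,"dz":0,"ax":0,"ay":0,"az":0,"jaw":3.5},{"dx":0.25,"dy":-0.2,"dz":0,"ax":0,"ay":0,"az":0,"jaw":3.5},{"dx":0.25,"dy":-0.2,"dz":0,"ax":0,"ay":0,"az":0,"jaw":3.5}]'; python3 -m jog '[{"dx":0.15,"dy":0,"dz":0,"ax":0,"ay":0,"az":0,"jaw":3.5},{"dx":0.2,"dy":0,"dz":0,"ax":0,"ay":0,"az":0,"jaw":3.5},{"dx":0.2,"dy":0,"dz":0,"ax":0,"ay":0,"az":0,"jaw":3.5}]'
```

```text
clock: 12.32
eef_pos: [568.2, -101.7, 200.2]
orientation: [0.493, -0.506, 0.494, 0.506]
wrist_force: [-4.8, -1.1, 5.6]
finger_gap: 43.7
clock: 12.57
eef_pos: [568.3, -101.8, 200.1]
orientation: [-0.493, 0.506, -0.494, -0.506]
wrist_force: [-8.1, -0.3, 12.9]
finger_gap: 43.8
```

```bash
python3 -m jog '[{"dx":-0.25,"dy":0.1,"dz":0,"ax":0,"ay":0,"az":0,"jaw":3.5},{"dx":-0.25,"dy":0.1,"dz":0,"ax":0,"ay":0,"az":0,"jaw":5},{"dx":-0.25,"dy":0.1,"dz":0,"ax":0,"ay":0,"az":0,"jaw":6.5},{"dx":-0.3,"dy":0.1,"dz":0,"ax":0,"ay":0,"az":0,"jaw":7},{"dx":-3,"dy":0.1,"dz":0,"ax":0,"ay":0,"az":0,"jaw":7},{"dx":-6,"dy":0.1,"dz":0,"ax":0,"ay":0,"az":0,"jaw":7},{"dx":-6.5,"dy":0.1,"dz":0,"ax":0,"ay":0,"az":0,"jaw":6},{"dx":-6.5,"dy":0.1,"dz":0,"ax":0,"ay":0,"az":0,"jaw":5}]'
python3 - <<'E'
from h import *
D,im2,_=snap("side")
go([494,7,260]);go([494,7,135])
cv2.imwrite("pics/i.png",cv2.resize(im2[60:220,190:350],(640,640),interpolation=3)[:600,:,::-1])
E
```

```text
clock: 13.23
eef_pos: [569.9, -101.4, 265.1]
orientation: [-0.496, 0.508, -0.492, -0.504]
wrist_force: [-0.2, -0.8, -0.2]
finger_gap: 50.8
rows: [ 0.29  7.22 11.  ] [0.    0.    0.003]  dist 13.2
rows: [12.79  7.25 10.99] [0.    0.    0.003]  dist 18.4
```

View pics/i.png

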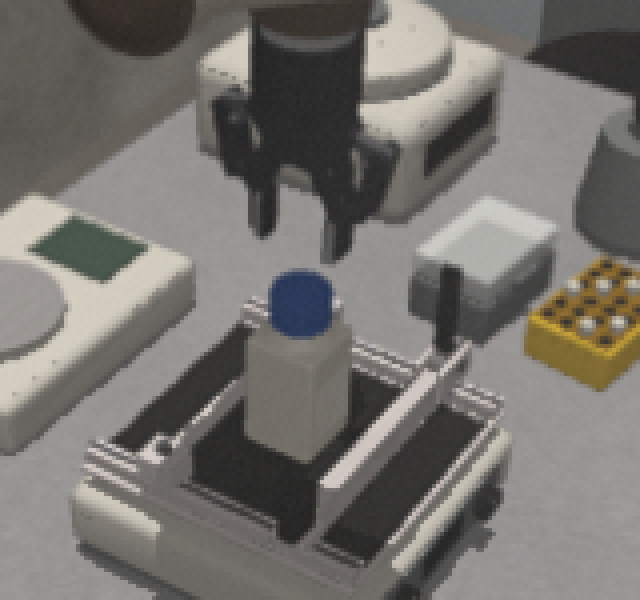

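The bottle stands upright against the stop, about halfway along. Next is the tab.

```bash
python3 -m jog '[{"dx":0,"dy":2,"dz":4,"ax":0,"ay":0,"az":0,"jaw":5},{"dx":0,"dy":4,"dz":7,"ax":0,"ay":0,"az":0,"jaw":5},{"dx":0,"dy":7.25,"dz":11,"ax":0,"ay":0,"az":0,"jaw":5},{"dx":0.5,"dy":7.25,"dz":11,"ax":0,"ay":0,"az":0,"jaw":5},{"dx":4,"dy":7.25,"dz":11,"ax":0,"ay":0,"az":0,"jaw":5},{"dx":8,"dy":7.25,"dz":11,"ax":0,"ay":0,"az":0,"jaw":5},{"dx":11,"dy":7.25,"dz":11,"ax":0,"ay":0,"az":0,"jaw":5},{"dx":12.7,"dy":7.25,"dz":11,"ax":0,"ay":0,"az":0,"jaw":5}]'
python3 -m jog '[{"dx":0,"dy":0,"dz":0,"ax":0,"ay":0,"az":0,"jaw":3},{"dx":0,"dy":0,"dz":0,"ax":0,"ay":0,"az":0,"jaw":1},{"dx":0,"dy":0,"dz":0,"ax":0,"ay":0,"az":0,"jaw":1},{"dx":0,"dy":0,"dz":0,"ax":0,"ay":0,"az":0,"jaw":1}]'
```

```text
clock: 13.95
eef_pos: [489.7, 6.2, 130.5]
orientation: [0.492, -0.504, 0.496, 0.507]
wrist_force: [-0.4, -0.8, 0.1]
finger_gap: 49.8
clock: 14.28
eef_pos: [493.4, 6.8, 135.8]
orientation: [-0.494, 0.506, -0.494, -0.506]
wrist_force: [2.1, -2.0, -5.1]
finger_gap: 16.9
```

```bash
python3 -m jog '[{"dx":0,"dy":-0.7,"dz":0,"ax":0,"ay":0,"az":0,"jaw":1},{"dx":0,"dy":-1.4,"dz":0,"ax":0,"ay":0,"az":0,"jaw":1},{"dx":0,"dy":-2.1,"dz":0,"ax":0,"ay":0,"az":0,"jaw":1},{"dx":0,"dy":-2.8,"dz":0,"ax":0,"ay":0,"az":0,"jaw":1},{"dx":0,"dy":-2.8,"dz":0,"ax":0,"ay":0,"az":0,"jaw":1},{"dx":0,"dy":-2.8,"dz":0,"ax":0,"ay":0,"az":0,"jaw":1}]';python3 -m jog '[{"dx":0,"dy":-0.2,"dz":0,"ax":0,"ay":0,"az":0,"jaw":1},{"dx":0,"dy":-0.4,"dz":0,"ax":0,"ay":0,"az":0,"jaw":1},{"dx":0,"dy":-0.4,"dz":0,"ax":0,"ay":0,"az":0,"jaw":1},{"dx":0,"dy":-0.4,"dz":0,"ax":0,"ay":0,"az":0,"jaw":1}]'
```

```text
clock: 14.78
eef_pos: [522.8, 7.5, 135.8]
orientation: [-0.495, 0.507, -0.493, -0.505]
wrist_force: [1.3, -1.3, -2.3]
finger_gap: 17.1
clock: 15.12
eef_pos: [524.9, 7.6, 135.8]
orientation: [-0.494, 0.506, -0.494, -0.506]
wrist_force: [-1.8, -1.2, 2.7]
finger_gap: 16.5
```

```bash
python3 -m jog '[{"dx":0,"dy":-0.15,"dz":0,"ax":0,"ay":0,"az":0,"jaw":1},{"dx":0,"dy":-0.15,"dz":0,"ax":0,"ay":0,"az":0,"jaw":1},{"dx":0,"dy":-0.15,"dz":0,"ax":0,"ay":0,"az":0,"jaw":1}]';python3 -m jog '[{"dx":0,"dy":-0.15,"dz":0,"ax":0,"ay":0,"az":0,"jaw":1},{"dx":0,"dy":-0.15,"dz":0,"ax":0,"ay":0,"az":0,"jaw":1},{"dx":0,"dy":-0.15,"dz":0,"ax":0,"ay":0,"az":0,"jaw":1}]'
```

```text
clock: 15.37
eef_pos: [525.7, 7.6, 135.7]
orientation: [0.494, -0.506, 0.494, 0.506]
wrist_force: [-3.8, -0.2, 6.3]
finger_gap: 16.8
clock: 15.62
eef_pos: [525.7, 7.6, 135.7]
orientation: [0.493, -0.505, 0.495, 0.507]
wrist_force: [-9.9, 1.6, 9.5]
finger_gap: 17.1
```

```bash
python3 -m jog '[{"dx":0,"dy":-0.12,"dz":0,"ax":0,"ay":0,"az":0,"jaw":1},{"dx":0,"dy":-0.12,"dz":0,"ax":0,"ay":0,"az":0,"jaw":1},{"dx":0,"dy":-0.12,"dz":0,"ax":0,"ay":0,"az":0,"jaw":1},{"dx":0,"dy":-0.12,"dz":0,"ax":0,"ay":0,"az":0,"jaw":1}]'
```

```text
clock: 15.95
eef_pos: [525.8, 7.5, 135.7]
orientation: [0.492, -0.504, 0.496, 0.507]
wrist_force: [-12.4, 2.2, 11.5]
finger_gap: 16.9
```

```bash
python3 -m jog '[{"dx":0,"dy":0,"dz":0,"ax":0,"ay":0,"az":0,"jaw":3},{"dx":0,"dy":0.2,"dz":0,"ax":0,"ay":0,"az":0,"jaw":5},{"dx":-3,"dy":0.3,"dz":0,"ax":0,"ay":0,"az":0,"jaw":5},{"dx":-7,"dy":0.3,"dz":0,"ax":0,"ay":0,"az":0,"jaw":5},{"dx":-11,"dy":0.3,"dz":0,"ax":0,"ay":0,"az":0,"jaw":5},{"dx":-14,"dy":0.3,"dz":0,"ax":0,"ay":0,"az":0,"jaw":5},{"dx":-14,"dy":0.3,"dz":0,"ax":0,"ay":0,"az":0,"jaw":5}]'
python3 - <<'E'
from h import *
go([530.4,-189,275]);go([530.4,-189,187])
E
```

```text
clock: 16.53
eef_pos: [530.5, 8.1, 283.2]
orientation: [-0.498, 0.51, -0.489, -0.503]
wrist_force: [0.7, 0.5, 1.6]
finger_gap: 50.1
rows: [  0.77   0.52 -19.71] [0.001 0.002 0.017]  dist 19.7
rows: [  9.57   0.67 -19.72] [0.001 0.002 0.017]  dist 21.9
```

```bash
python3 -m jog '[{"dx":0,"dy":0.3,"dz":-4,"ax":0,"ay":0,"az":0,"jaw":5},{"dx":0,"dy":0.3,"dz":-8,"ax":0,"ay":0,"az":0,"jaw":5},{"dx":0,"dy":0.3,"dz":-12,"ax":0,"ay":0,"az":0,"jaw":5},{"dx":0,"dy":0.3,"dz":-16,"ax":0,"ay":0,"az":0,"jaw":5},{"dx":0,"dy":0.3,"dz":-19.7,"ax":0,"ay":0,"az":0,"jaw":5},{"dx":0,"dy":0.3,"dz":-19.7,"ax":0,"ay":0,"az":0,"jaw":5},{"dx":0,"dy":0.3,"dz":-19.7,"ax":0,"ay":0,"az":0,"jaw":5}]'
python3 - <<'E'
from h import *
C,im,s=snap("wrist");go([530.4,-189,187])
o=im[:,:,::-1].copy()
u=proj(C,np.array([530.4,-186,222]))[0];cv2.drawMarker(o,tuple(int(round(v)) for v in u),(0,0,255),0,8)
cv2.imwrite("pics/j.png",o)
E
```

```text
clock: 17.12
eef_pos: [528.1, -191.3, 274.5]
orientation: [-0.495, 0.505, -0.495, -0.505]
wrist_force: [-0.1, -0.2, -1.1]
finger_gap: 50.3
rows: [ 8.77 -0.23  0.1 ] [-0.002  0.     0.   ]  dist 8.8
```

View pics/j.png

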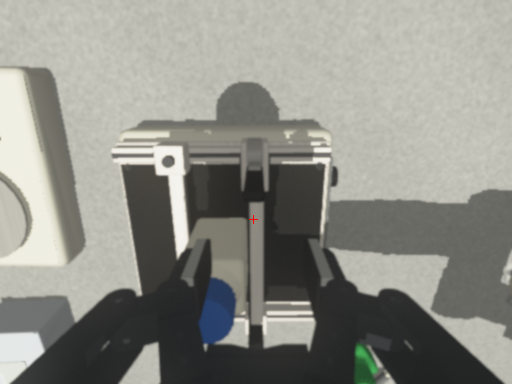

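Run:
```python
from h import *
C,im,s=snap("wrist")
for q in(1.2,1.3,1.4,1.5,1.6,1.7):
    f=q+.23; print(q,[proj(C,np.array([530.4,-209.4-93*np.cos(f)+e*np.sin(f),129+93*np.sin(f)+e*np.cos(f)]))[0].round(1).tolist() for e in(-5,5)])
print(im[150:235:3,256].mean(1).astype(int))
```

```text
1.2 [[253.7, 162.0], [253.4, 176.3]]
1.3 [[253.5, 175.3], [253.2, 189.1]]
1.4 [[253.2, 188.2], [253.0, 201.0]]
1.5 [[253.0, 200.2], [252.8, 211.9]]
1.6 [[252.8, 211.2], [252.6, 221.7]]
1.7 [[252.6, 221.0], [252.5, 230.1]]
[111 113 111 101  87  99  83  35  34  34  34  32  33  34  35  35  36 117
 136 137 136 137 136 136 136 136 136 135 135]
```

Run:
```python
from h import *
go([528.5,-203,190])
```

```text
rows: [ 8.49 -0.   -1.38] [0. 0. 0.]  dist 8.6
```

```bash
python3 -m jog '[{"dx":0,"dy":0,"dz":-1.4,"ax":0,"ay":0,"az":0,"jaw":5},{"dx":3,"dy":0,"dz":-1.4,"ax":0,"ay":0,"az":0,"jaw":5},{"dx":6,"dy":0,"dz":-1.4,"ax":0,"ay":0,"az":0,"jaw":5},{"dx":8.5,"dy":0,"dz":-1.4,"ax":0,"ay":0,"az":0,"jaw":5},{"dx":8.5,"dy":0,"dz":-1.4,"ax":0,"ay":0,"az":0,"jaw":5}]'
python3 -m jog '[{"dx":0,"dy":0,"dz":0,"ax":0,"ay":0,"az":0,"jaw":3},{"dx":0,"dy":0,"dz":0,"ax":0,"ay":0,"az":0,"jaw":1},{"dx":0,"dy":0,"dz":0,"ax":0,"ay":0,"az":0,"jaw":0.8},{"dx":0,"dy":0,"dz":0,"ax":0,"ay":0,"az":0,"jaw":0.8},{"dx":0,"dy":0,"dz":0,"ax":0,"ay":0,"az":0,"jaw":0.8}]'
```

```text
clock: 17.63
eef_pos: [525.1, -201.1, 184.9]
orientation: [0.492, -0.503, 0.495, 0.51]
wrist_force: [-0.6, -0.3, -0.9]
finger_gap: 49.7
clock: 18.05
eef_pos: [529.9, -203.3, 192.9]
orientation: [-0.495, 0.508, -0.493, -0.505]
wrist_force: [1.1, 1.7, 5.9]
finger_gap: 14.8
```

```bash
python3 -m jog '[{"dx":0.02,"dy":0,"dz":-1,"ax":0,"ay":0,"az":0,"jaw":0.8},{"dx":0.1,"dy":0,"dz":-1.96,"ax":0,"ay":0,"az":0,"jaw":0.8},{"dx":0.3,"dy":0,"dz":-2.8,"ax":0,"ay":0,"az":0,"jaw":0.8},{"dx":0.54,"dy":0,"dz":-3.54,"ax":0,"ay":0,"az":0,"jaw":0.8},{"dx":0.9,"dy":0,"dz":-4.3,"ax":0,"ay":0,"az":0,"jaw":0.8},{"dx":1.28,"dy":0,"dz":-5,"ax":0,"ay":0,"az":0,"jaw":0.8},{"dx":1.28,"dy":0,"dz":-5,"ax":0,"ay":0,"az":0,"jaw":0.8}]'
python3 -m jog '[{"dx":0.48,"dy":0,"dz":-0.67,"ax":0,"ay":0,"az":0,"jaw":0.8},{"dx":1.02,"dy":0,"dz":-1.28,"ax":0,"ay":0,"az":0,"jaw":0.8},{"dx":1.62,"dy":0,"dz":-1.85,"ax":0,"ay":0,"az":0,"jaw":0.8},{"dx":2.27,"dy":0,"dz":-2.34,"ax":0,"ay":0,"az":0,"jaw":0.8},{"dx":2.97,"dy":0,"dz":-2.77,"ax":0,"ay":0,"az":0,"jaw":0.8},{"dx":3.7,"dy":0,"dz":-3.12,"ax":0,"ay":0,"az":0,"jaw":0.8},{"dx":4.4,"dy":0,"dz":-3.4,"ax":0,"ay":0,"az":0,"jaw":0.8},{"dx":5.1,"dy":0,"dz":-3.55,"ax":0,"ay":0,"az":0,"jaw":0.8}]'
python3 -m jog '[{"dx":0.2,"dy":0,"dz":0,"ax":0,"ay":0,"az":0,"jaw":0.8},{"dx":0.2,"dy":0,"dz":0,"ax":0,"ay":0,"az":0,"jaw":0.8},{"dx":0.2,"dy":0,"dz":0,"ax":0,"ay":0,"az":0,"jaw":0.8}]'
```

```text
clock: 18.63
eef_pos: [531.2, -254.3, 179.8]
orientation: [-0.495, 0.508, -0.493, -0.504]
wrist_force: [0.5, 1.5, 7.1]
finger_gap: 14.7
clock: 19.3
eef_pos: [532.5, -291.2, 130.9]
orientation: [-0.494, 0.509, -0.493, -0.503]
wrist_force: [-1.1, -3.5, 13.4]
finger_gap: 14.6
clock: 19.55
eef_pos: [532.5, -291.4, 127.8]
orientation: [-0.495, 0.509, -0.493, -0.503]
wrist_force: [1.5, -6.0, 5.7]
finger_gap: 15.0
```

```bash
python3 -m jog '[{"dx":0.2,"dy":0,"dz":0.1,"ax":0,"ay":0,"az":0,"jaw":0.8},{"dx":0.4,"dy":0,"dz":0.2,"ax":0,"ay":0,"az":0,"jaw":0.8},{"dx":0.4,"dy":0,"dz":0.2,"ax":0,"ay":0,"az":0,"jaw":0.8},{"dx":0.4,"dy":0,"dz":0.2,"ax":0,"ay":0,"az":0,"jaw":0.8}]'
python3 -m jog '[{"dx":0.3,"dy":0,"dz":0,"ax":0,"ay":0,"az":0,"jaw":0.8},{"dx":0.4,"dy":0,"dz":0,"ax":0,"ay":0,"az":0,"jaw":0.8},{"dx":0.4,"dy":0,"dz":0,"ax":0,"ay":0,"az":0,"jaw":0.8}]'
```

```text
clock: 19.88
eef_pos: [533.1, -291.6, 125.4]
orientation: [-0.494, 0.51, -0.494, -0.502]
wrist_force: [0.3, -10.8, 9.0]
finger_gap: 14.6
clock: 20.13
eef_pos: [532.7, -291.6, 121.7]
orientation: [-0.493, 0.511, -0.494, -0.502]
wrist_force: [-0.5, -11.5, 12.2]
finger_gap: 14.7
```

```bash
python3 -m jog '[{"dx":0,"dy":0,"dz":0,"ax":0,"ay":0,"az":0,"jaw":3},{"dx":0,"dy":0,"dz":0,"ax":0,"ay":0,"az":0,"jaw":5},{"dx":-4,"dy":0,"dz":0,"ax":0,"ay":0,"az":0,"jaw":5},{"dx":-8,"dy":0,"dz":0,"ax":0,"ay":0,"az":0,"jaw":3},{"dx":-12,"dy":0,"dz":0,"ax":0,"ay":0,"az":0,"jaw":1},{"dx":-14.5,"dy":0,"dz":0,"ax":0,"ay":0,"az":0,"jaw":0},{"dx":-14.5,"dy":0,"dz":0,"ax":0,"ay":0,"az":0,"jaw":0},{"dx":-14.5,"dy":0,"dz":0,"ax":0,"ay":0,"az":0,"jaw":0}]'
python3 - <<'E'
from h import *
C,im,s=snap("wrist")
for q in(0,.1,.2,.3,.4):
    f=q+.23; print(q,[proj(C,np.array([531.5,-209.4-93*np.cos(f)+e*np.sin(f),129+93*np.sin(f)+e*np.cos(f)]))[0].round(1).tolist() for e in(-5,5)])
o=im[:,:,::-1].copy()
D,im2,_=snap("side")
w=np.zeros((480,800,3),np.uint8);w[:384,:400]=o[:,56:456];w[:480,400:]=cv2.resize(im2[80:200,230:330],(400,480),interpolation=3)[:,:,::-1]
cv2.imwrite("pics/k.png",w);print(im[150:235:3,252].mean(1).astype(int),s["eef_pos"])
E
```

```text
clock: 20.8
eef_pos: [530.6, -286.5, 262.9]
orientation: [-0.495, 0.507, -0.493, -0.505]
wrist_force: [0.1, 0.5, -1.4]
finger_gap: 0.1
0 [[255.7, 170.1], [255.6, 175.4]]
0.1 [[255.6, 174.9], [255.5, 181.5]]
0.2 [[255.5, 181.0], [255.3, 188.9]]
0.3 [[255.3, 188.3], [255.1, 197.5]]
0.4 [[255.2, 196.8], [254.9, 207.1]]
[100  98  98  97  97  94  95  94  52  42  42  39  38  39  39  40  39  39
  39  39  38  37  38  37  37  36  36  35  39] [ 530.57106594 -286.45667888  262.86452147]
```

View pics/k.png

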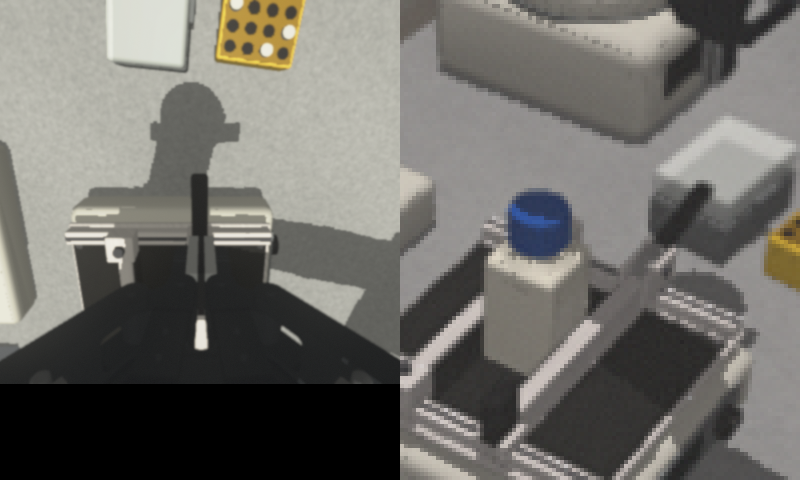

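The lever tip is at row 174, consistent with q of about 0 to 0.05. I'll press it down from above with closed fingers to be sure.

```bash
python3 -m jog '[{"dx":4,"dy":0,"dz":0.2,"ax":0,"ay":0,"az":0,"jaw":0},{"dx":8,"dy":0,"dz":0.2,"ax":0,"ay":0,"az":0,"jaw":0},{"dx":10,"dy":0,"dz":0.2,"ax":0,"ay":0,"az":0,"jaw":0},{"dx":10.5,"dy":0,"dz":0.2,"ax":0,"ay":0,"az":0,"jaw":0},{"dx":10.5,"dy":0,"dz":0.2,"ax":0,"ay":0,"az":0,"jaw":0},{"dx":10.8,"dy":0,"dz":0.2,"ax":0,"ay":0,"az":0,"jaw":0},{"dx":11.1,"dy":0,"dz":0.2,"ax":0,"ay":0,"az":0,"jaw":0},{"dx":11.1,"dy":0,"dz":0.2,"ax":0,"ay":0,"az":0,"jaw":0}]'
python3 -m jog '[{"dx":0.1,"dy":0,"dz":0,"ax":0,"ay":0,"az":0,"jaw":0},{"dx":0.2,"dy":0,"dz":0,"ax":0,"ay":0,"az":0,"jaw":0},{"dx":0.2,"dy":0,"dz":0,"ax":0,"ay":0,"az":0,"jaw":0}]'
```

```text
clock: 21.57
eef_pos: [530.7, -285.1, 152.3]
orientation: [-0.494, 0.507, -0.494, -0.505]
wrist_force: [-1.5, 1.1, 5.7]
finger_gap: 0.1
clock: 21.82
eef_pos: [530.9, -285.3, 151.8]
orientation: [-0.494, 0.507, -0.494, -0.505]
wrist_force: [-2.9, 2.9, 11.4]
finger_gap: 0.0
```

```bash
python3 -m jog '[{"dx":0.2,"dy":0,"dz":0,"ax":0,"ay":0,"az":0,"jaw":0},{"dx":0.2,"dy":0,"dz":0,"ax":0,"ay":0,"az":0,"jaw":0},{"dx":0.2,"dy":0,"dz":0,"ax":0,"ay":0,"az":0,"jaw":0}]'
```

```text
clock: 22.07
eef_pos: [531.0, -285.4, 151.3]
orientation: [-0.494, 0.508, -0.493, -0.505]
wrist_force: [-4.8, 4.2, 16.4]
finger_gap: -0.4
```

The lever is stiff at 16 N, and its top is at z=151, as q=0 predicts. That is the end stop, so I'll retreat and do a final check.

```bash
python3 -m jog '[{"dx":-2,"dy":0,"dz":0,"ax":0,"ay":0,"az":0,"jaw":0},{"dx":-6,"dy":0,"dz":0,"ax":0,"ay":0,"az":0,"jaw":0},{"dx":-10,"dy":0,"dz":-4,"ax":0,"ay":0,"az":0,"jaw":0},{"dx":-12,"dy":3,"dz":-8,"ax":0,"ay":0,"az":0,"jaw":0},{"dx":-12,"dy":6,"dz":-11,"ax":0,"ay":0,"az":0,"jaw":0},{"dx":-12,"dy":8,"dz":-14,"ax":0,"ay":0,"az":0,"jaw":0},{"dx":-12,"dy":8,"dz":-14,"ax":0,"ay":0,"az":0,"jaw":0},{"dx":-12,"dy":8,"dz":-14,"ax":0,"ay":0,"az":0,"jaw":0}]'
python3 - <<'E'
from h import *
import pickle
D=pickle.load(open("d.pkl","rb"))
C,t,s=snap("top");E,d,_=snap("side")
for n,a,b in(("top",D["top"][1],t),("side",D["side"][1],d)):
    df=(np.abs(a.astype(int)-b).max(2)>60).astype(np.uint8);df=cv2.morphologyEx(df,cv2.MORPH_OPEN,np.ones((3,3)))
    k,l,st,ce=cv2.connectedComponentsWithStats(df);print(n,[(st[i].tolist()) for i in range(1,k) if st[i,4]>25])
bl=cv2.inRange(cv2.cvtColor(t,cv2.COLOR_RGB2HSV),(105,120,40),(130,255,255))
k,l,st,ce=cv2.connectedComponentsWithStats(bl)
J=json.load(open("pose.json"));c,q=np.cos(J["yaw"]),np.sin(J["yaw"])
for i in range(1,k):
    if 60<st[i,4]<400:
        P=onz(C,ce[i],232)[0];v=P[:2]-J["o"];print(ce[i].round(1),P.round(1),"local",round(c*v[0]+q*v[1],1),round(-q*v[0]+c*v[1],1))
w=np.zeros((480,800,3),np.uint8);w[:,:400]=cv2.resize(t[135:231,255:335],(400,480),interpolation=3)[:,:,::-1];w[:,400:]=cv2.resize(d[80:212,220:330],(400,480),interpolation=3)[:,:,::-1]
cv2.imwrite("pics/l.png",w)
E
```

```text
clock: 22.73
eef_pos: [451.3, -429.8, 267.4]
orientation: [-0.495, 0.505, -0.495, -0.504]
wrist_force: [0.6, 0.2, 0.1]
finger_gap: 0.3
top [[361, 138, 32, 30, 334], [416, 157, 8, 14, 63], [374, 160, 24, 28, 220], [259, 164, 45, 21, 438], [332, 173, 12, 9, 78], [408, 172, 8, 12, 63], [419, 173, 32, 34, 463], [253, 176, 5, 7, 35], [304, 176, 16, 5, 75], [312, 177, 54, 91, 1539], [469, 183, 12, 26, 165], [253, 187, 5, 8, 38], [260, 187, 60, 7, 289], [401, 188, 8, 4, 30], [377, 194, 19, 27, 396], [412, 196, 68, 92, 2434], [402, 202, 11, 14, 81], [184, 206, 15, 14, 168], [392, 223, 6, 6, 29], [300, 223, 133, 96, 3484], [470, 238, 30, 24, 284], [491, 254, 20, 26, 296], [261, 259, 34, 32, 708], [300, 264, 7, 8, 42], [448, 277, 64, 29, 813], [230, 284, 64, 65, 2035], [392, 289, 11, 4, 38], [361, 319, 37, 37, 261], [276, 325, 37, 30, 453], [221, 328, 28, 34, 329], [210, 335, 10, 16, 70], [343, 344, 38, 40, 605], [314, 353, 6, 7, 27]]
side [[334, 0, 43, 16, 420], [388, 0, 6, 12, 61], [399, 0, 15, 24, 234], [488, 0, 24, 19, 429], [451, 34, 10, 6, 45], [413, 41, 29, 72, 839], [427, 117, 5, 10, 44], [249, 128, 29, 49, 526], [285, 129, 7, 9, 40], [355, 139, 31, 72, 1081], [252, 143, 6, 5, 28], [306, 144, 22, 19, 199], [251, 149, 7, 7, 29], [260, 154, 25, 28, 178], [317, 164, 52, 46, 978], [417, 224, 5, 9, 33], [325, 229, 35, 51, 874], [218, 235, 19, 20, 307], [402, 245, 11, 5, 40], [367, 246, 16, 19, 221], [384, 249, 38, 22, 397], [383, 266, 15, 21, 203], [404, 276, 31, 23, 381], [396, 312, 21, 13, 189], [370, 317, 35, 20, 429]]
[185.8 159.2] [610.5 219.2 232. ] local 55.1 319.5
[295. 172.] [ 565.4 -100.6  232. ] local 2.4 0.9
[146.2 180.1] [551.1 336.9 232. ] local -1.5 438.6
```

View pics/l.png

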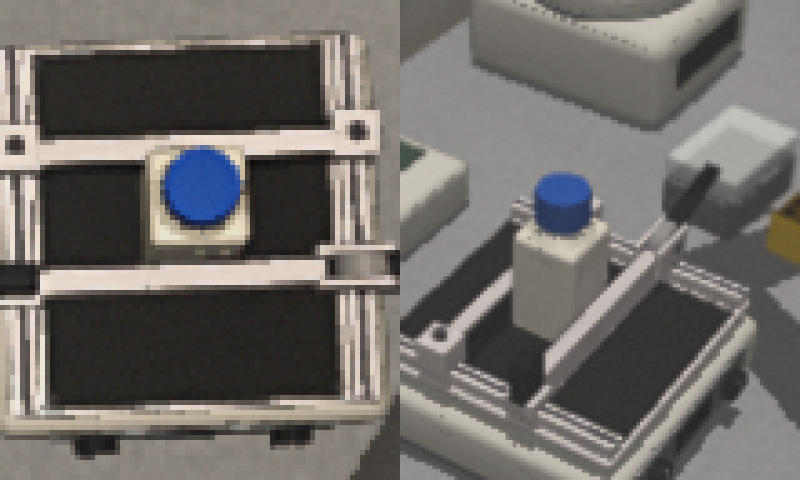

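```bash
python3 -c "
from workcell import robot
print(robot.sign_off())"
```

```text
the job is handed in; nothing more can be done
None
```

The square bottle is loaded on the shaker, held between the bar and the stop with the lever locked down. I handed the job in at about 23 s.

**What I did**
- I flipped the lever up and drew the bar back about 67 mm.
- I carried the bottle upright by its cap and set it down against both the mat and the stop.
- I pushed the bar up until it stopped moving at about 12 N. It stood about 35 mm back from where it began, which fits the 0.041 snug position.
- I swung the lever down and pressed it from above to 16 N.

**Final checks**
- **Bottle:** it stands upright, with its middle about 1 mm from the stop's midpoint in y.
- **Lever:** it lies flat, and its top is at z = 151 mm, as expected for fully locked.
- **Clearance:** the robot touches nothing.

**Less certain**
- **Lever release angle:** the raised lever looked nearer 1.4 than 1.6 rad in the wrist picture, but the bar slid freely.
- **Snug fit:** I judged it from push force and travel, because the cameras can't see the contact gap.
- **Bottle against the stop:** the final top picture put the bottle 2 to 3 mm farther from the stop in x than the gripper did when I set it down. The arm's own readings also wobbled by a few mm while moving.
- **Other items:** comparing before-and-after pictures showed no clear sign that anything else moved. The arm and its shadows cover much of that comparison, so it doesn't prove it.

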